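# Load a steel slug into the feed chute and seat it on the sprung stop

## Task

Load the dark square steel bar offcut into the small feed chute: lay it lengthwise in the yellow loading bay at the chute's high end and let go, then push it down the slope and in under the green cover until it meets the sprung stop hidden inside. Press it home with about 10 newtons for about a second, never putting more than 18 newtons on the stop, then back off and leave it resting against the stop. Leave the other loose things on the bench alone.

Things in the scene. Friction and masses are not known exactly. Their poses are not given: they have to be found in the camera images.
- steel_center (a point): Centre of the steel bar offcut: dark grey square bar, 18 x 90 x 18 mm, 0.15 to 0.3 kg, lying on the bench at the start. The point is at the middle of the bar, 9 mm above its underside. Its y axis runs along the 90 mm length, z is up out of the bar. Grasp it across the 18 mm width.
- steel_stock: The same steel bar; origin at the centre of its underside, axes as above.
- lane (a point): The chute's sloped lane. Point: centre line of its silver floor (50 mm wide) at the HIGH end, 74 mm above the bench. x points down the slope along the lane (11.5 degrees below level), y across, z square off the floor. Floor: x = 0 to 260 mm. Friction holds the bar on it: it does not slide alone and takes 1 to 3 N to push. Push its tail 8 to 18 mm off the floor, above the lips.
- bay (a point): Centre of the yellow loading bay, on the lane's floor at lane x = 75 mm; axes as the lane's. The bay is 130 mm long. Low side lips (7 mm high) leave a groove 22 mm wide at the floor, 33 mm at the lip tops. They stand at lane x = 8 to 50 and 100 to 175 mm; in the gap between, fingers that hold the bar can reach down to the floor level.
- mouth (a point): Middle of the entry under the green cover at the low end, on the floor at lane x = 175 mm; axes as the lane's. The opening is 24 mm wide and 30 mm high; outside, the cover is 36 mm wide and 36 mm high, and runs to lane x = 265 mm. The bar's front goes 20 to 60 mm in; its tail stays outside. Chute and cover are fixed to the bench on a dark base 300 x 80 mm.
- stop_unit: The stop unit under the cover. Point: its back plate, on the floor at lane x = 258 mm; axes as the lane's. Before it a brass shoe, sprung along the lane, stops the bar. A screw has set the free shoe's face anywhere from lane x = 195 to 225 mm: unmeasured and hidden, find it by feel. It gives 1 mm per 4.5 N (12 mm at most), well damped, and pushes the bar a mm or two back when let go.
- alu_stock: Bystander: bright aluminium square bar 16 x 110 x 16 mm, loose; origin under its centre, y along it.
- brass_stock: Bystander: brass hexagon bar 16 x 105 x 18 mm, loose; origin under its centre, y along it.
- tape_measure: Bystander: yellow tape measure 31 x 76 x 58 mm, loose; origin under its centre.
- chuck_key: Bystander: small steel T-shaped chuck key 54 x 76 x 11 mm, loose; origin under its centre.

How it is judged (in metres and radians):
On the way, in this order (a step that is already met when the one before it is completed fails the run):
1. the steel bar lies lengthwise in the loading bay, on the chute floor, let go (x of steel_center in the frame of lane between 0.045 and 0.11 m and y of steel_center in the frame of lane between -0.005 and 0.005 m and z of steel_center in the frame of lane between 0.004 and 0.0135 m and angle between the y axis of steel_stock and the x axis of lane, either way round below 0.1 rad and contact force between the fingers and steel_stock below 0.2 N), for 0.2 s.
2. the steel bar, in the lane, is pressed against the stop with more than 5 N (y of steel_center in the frame of lane between -0.005 and 0.005 m and z of steel_center in the frame of lane between 0.004 and 0.0135 m and angle between the y axis of steel_stock and the x axis of lane, either way round below 0.1 rad and contact force between steel_stock and stop_unit above 5 N), for 0.3 s.
At the end, for the whole second after the job is handed in: The steel bar lies at rest and released on the chute floor, within 5 mm of the lane's centre line and 0.1 rad of its direction, its front under the cover and touching the stop shoe (more than 0.1 N between them) (y of steel_center in the frame of lane between -0.005 and 0.005 m and z of steel_center in the frame of lane between 0.004 and 0.0135 m and angle between the y axis of steel_stock and the x axis of lane, either way round below 0.1 rad and x of steel_center in the frame of lane between 0.14 and 0.195 m and contact force between steel_stock and stop_unit above 0.1 N and linear speed of steel_stock below 0.01 m/s and contact force between the fingers and steel_stock below 0.1 N).
It fails at once if more than 18 N between the steel bar and the stop (contact force between steel_stock and stop_unit above 18 N).
It fails at once if the aluminium bar is moved more than 20 mm (distance of alu_stock from where it was at the start of the episode above 0.02 m).
It fails at once if the brass bar is moved more than 20 mm (distance of brass_stock from where it was at the start of the episode above 0.02 m).
It fails at once if the tape measure is moved more than 20 mm (distance of tape_measure from where it was at the start of the episode above 0.02 m).
It fails at once if the chuck key is moved more than 20 mm (distance of chuck_key from where it was at the start of the episode above 0.02 m).
It also fails if it takes over 58 s, if anything falls off the work surface, if the arm or the gripper's body presses on something with over 40 N, if the wrist force passes 120 N, or if a joint passes its speed limit or range.

## Robot

A 6-joint arm with a two-finger parallel gripper is mounted at the origin on a cart in front of the work surface, level with it; the furniture and walls round the work are solid. World frame = base frame: x ahead of the robot, y to its left, z up, the work surface at z = 0. Lengths are in mm, angles in degrees, forces in N, time in s.
With the tool pointing down it reaches from about 350 to 850 mm from the base axis. Payload 8.1 kg.
Tool frame: the origin (TCP) lies midway between the tips of the shut fingers; the grasp point (between the pads) lies 19 mm behind it; z points along the fingers, y is the line along which they close (so a half turn about z gives the same grasp; the last joint's range is limited). The gripper opens to 85 mm and grips with 20 to 120 N. Pads are 22 mm wide; open, the fingers measure 114 mm over their backs; the gripper's body (76 mm by 85 mm) begins 54 mm behind the grasp point. The pads swing forward as they close: fully open they stand 13 mm farther back than shut.
Start: joints at [-75.94, 7.471, 85.268, -0, 87.261, -4.893], TCP at [194.9, -567.467, 231.292] pointing down, gripper open.
Joint ranges: [-169.43, 169.43], [-51.17, 129.36], [1.28, 143.12], [-76.62, 256.62], [0, 156.53], [-152.29, 152.29]. Speed limits (degrees/s): [136.94, 136.94, 159.86, 180, 180, 180].

## Interface

Orientations are given as [roll, pitch, yaw] about the fixed x, y, z axes, in that order (R = Rz(yaw) Ry(pitch) Rx(roll)).
In Python, from bench import sense, snapshot, camera_params, hand_in, masks_of, pinpoint gives the robot as it stands.
- The arm moves only by the tool step_arm, never from a script. Its argument "targets" is a list of rows, each an object with "angular": the turn, a rotation vector about the tool's x, y, z scaled (see below), a list of three; "dp": the shift along the tool's x, y, z scaled (see below), a list of three; "fingers": the closure, from 0 (fully open) to 1 (shut). A call has exactly 8 rows; each row is the pose to reach, as a shift and turn from the pose commanded when the call began, along the tool's axes at that moment, turning the shorter way round; what a row does not reach only later rows make up. The controller multiplies each number of a shift by 0.2 m and each number of a turn by 180 degrees. A row lasts 1/8 s, in which the tool goes at most 62.5 mm and 10.7 degrees, less where a joint would pass 70% of its speed; a pose out of reach is approached as far as the arm can. A call with a number of a shift or a turn outside -1 to 1 is refused whole. A call with a gripper value outside its range is refused whole. The fingers move at their own pace and stop on an object; "newtons" is the grip in N (left out, the last holds). Time passes only in rows, so rows that repeat a pose let the fingers close, or fill a call up. It gives the time, the measured TCP pose, the force, the opening and the grip force at its end, in the units of the state.
- sense(): the state, without advancing time (a new reading comes with each control period).
- snapshot(name): name is "scene" or "top" or "wrist"; returns the picture (384x512x3 uint8, blue, green, red); there is no depth.
- camera_params(name): a dict with "vfov" (degrees; the focal length in pixels is half the picture's height over the tangent of half this angle, whatever the lens; pixels are square), "cx", "cy" (the principal point, pixels), "D" ([k1, k2, p1, p2, k3] as OpenCV has them; the pictures are not rectified), "R" (3x3) and "t" (3): a world point X has camera coordinates R X + t. Camera axes: x right, y down, z forward; pixel columns grow to the right and rows downward; lengths in mm; the calibration is good to about 2 mm. A picture is of the moment at which its call begins: read the wrist's pose just before it. camera_params takes no time and is no camera call; for the wrist camera it gives the pose at the moment of the call.
- hand_in(): hands the job in; it is judged then, once.
Trained networks look in the newest picture that a camera, given by its name, has taken for a name from the list of things; names that differ only in an ending like _2 or _b are one class to them, and where a whole thing is asked for, a point or a joint stands for the part that bears it (a point fixed in the world has none). Each returns a list of dicts, best first, with "conf" (0 to 1); they miss things now and then, are a little off and sometimes report something else, mostly with a low value. They report only what shows in the picture. A call takes as long as a camera call.
- masks_of(camera, label): "pixels" (384x512 bool, what is visible of it) and "at" ([column, row] in pixels, amid what is visible of it).
- pinpoint(camera, label): "at" ([column, row] in pixels: a listed point, or the origin of a listed thing).
The state is a dict: "time": time; "joint_pos": joint angles; "qd": joint speeds; "joint_efforts": joint torques, N m; "tool_pos": TCP position; "tcp_rot": TCP orientation; "ft_force": force on the tool from outside, world axes, zero at the start; "wrist_torque": the same for the moment, N m; "finger_gap": finger opening in mm; "grip_force": force on a finger pad.
Only numpy, scipy, OpenCV 4.12 (cv2) and the standard library are available. Lean on these libraries where they do the work, as an engineer would, in place of code of your own. Each camera call takes 0.05 s, during which the arm holds its last target. There are 200 camera calls.

## Working session

There is one attempt and no reset: what is moved stays moved. The work goes in short steps, Python scripts to look and compute and a tool call to move; the robot and the scene stay as the last step left them, time stands still between calls to the robot, and variables do not carry over. Pictures are saved under pics/ and viewed, at most 10 in all, crops included, and the job is handed in when it is done.

Besides the shell and the picture viewer there is one more tool, called after "Emit:" as name(argument=value, ...) on one line, values as JSON. step_arm: Moves the arm, as the interface text tells. Its arguments: {"type":"object","properties":{"targets":{"type":"array","items":{"type":"object","properties":{"angular":{"type":"array","items":{"type":"number","minimum":-1,"maximum":1}},"dp":{"type":"array","items":{"type":"number","minimum":-1,"maximum":1}},"fingers":{"type":"number"}}}},"newtons":{"type":"number"}},"required":["targets"]}

```bash
mkdir -p pics; cat > h.py <<'E'
import numpy as np, cv2
from bench import *
from scipy.spatial.transform import Rotation as Ro
def K(p):
    f=192/np.tan(np.radians(p['vfov'])/2); return np.array([[f,0,p['cx']],[0,f,p['cy']],[0,0,1]])
def ray(p,uv):
    n=cv2.undistortPoints(np.array([[uv]],float),K(p),np.array(p['D'],float))[0,0]
    R=np.array(p['R']);t=np.array(p['t']); d=R.T@np.array([n[0],n[1],1]); return -R.T@t,d
def onz(p,uv,z):
    c,d=ray(p,uv); return c+d*(z-c[2])/d[2]
def proj(p,X):
    R=np.array(p['R']);return cv2.projectPoints(np.array(X,float).reshape(-1,3),cv2.Rodrigues(R)[0],np.array(p['t'],float),K(p),np.array(p['D'],float))[0][:,0]
def tri(rs):
    A=0;b=0
    for c,d in rs:
        d=d/np.linalg.norm(d);M=np.eye(3)-np.outer(d,d);A=A+M;b=b+M@c
    return np.linalg.solve(A,b)
def maskline(p,m,z):
    ys,xs=np.nonzero(m); P=np.array([onz(p,(x,y),z)[:2] for x,y in zip(xs,ys)],np.float32)
    return cv2.minAreaRect(P)
E
cat > a.py <<'E'
from h import *
s=sense();print(s['tool_pos'],s['tcp_rot'],s['time'],s['ft_force'])
pp={}
for c in ('scene','top'):
    im=snapshot(c);cv2.imwrite(f'pics/{c}0.png',im);pp[c]=camera_params(c)
    for l in ('steel_center','lane','bay','mouth','stop_unit','alu_stock','brass_stock','tape_measure','chuck_key'):
        for r in pinpoint(c,l)[:2]:
            z={'steel_center':9,'lane':74,'bay':59,'mouth':39,'stop_unit':22.6}.get(l,0)
            print(c,l,round(r['conf'],2),np.round(r['at'],1),np.round(onz(pp[c],r['at'],z),1))
    m=masks_of(c,'steel_stock')
    for r in m[:2]: print(c,'mask',r['conf'],r['at'],r['pixels'].sum(),maskline(pp[c],r['pixels'],18))
print(sense()['time'])
E
python3 a.py
```

```text
[ 194.75140552 -566.93729992  230.2440915 ] [-1.79894465e+02 -9.01921732e-03  1.89533389e+01] 0.0 [0.5397776  0.06113311 0.21721357]
scene steel_center 0.21 [203.7 221.5] [496.8 207.7   9. ]
scene lane 0.57 [257.5 205.9] [481.8  49.6  74. ]
scene bay 0.96 [233.5 211.1] [486.6 118.2  59. ]
scene mouth 0.72 [199.8 219.6] [488.7 216.9  39. ]
scene alu_stock 0.25 [287.1 175.7] [613.1 -71.    0. ]
scene tape_measure 0.46 [288.3 176.9] [607.9 -73.7   0. ]
top steel_center 0.54 [297.9 220. ] [501.8 -64.6   9. ]
top steel_center 0.49 [186.3 225.4] [487.9 218.2   9. ]
top lane 0.77 [255.8 221.9] [493.   42.2  74. ]
top bay 0.64 [227.1 228.3] [478.3 111.9  59. ]
top mouth 0.7 [186.8 227.4] [481.3 212.6  39. ]
top mouth 0.35 [333.9 220.7] [ 498.1 -151.1   39. ]
top stop_unit 0.61 [253.4 223.8] [491.3  48.2  22.6]
top alu_stock 0.77 [369.  223.5] [ 493.5 -247.1    0. ]
top alu_stock 0.29 [339.5 168.9] [ 634.7 -174.1    0. ]
top brass_stock 0.53 [333.7 221.7] [ 498.  -156.8    0. ]
top tape_measure 0.75 [302.9 176. ] [616.  -79.2   0. ]
top chuck_key 0.62 [340.4 167.2] [ 639.1 -176.5    0. ]
top mask 0.59 [296.0, 218.4] 262 ((498.80999755859375, -58.906089782714844), (86.23373413085938, 18.91289520263672), 2.6051435470581055)
1.1
```

```bash
python3 -c "
import cv2,numpy as np
a=cv2.imread('pics/top0.png')[130:280,140:420];cv2.imwrite('pics/top0c.png',cv2.resize(a,None,fx=2.8,fy=2.8,interpolation=2))"
```

```text
(no output)
```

View pics/top0c.png

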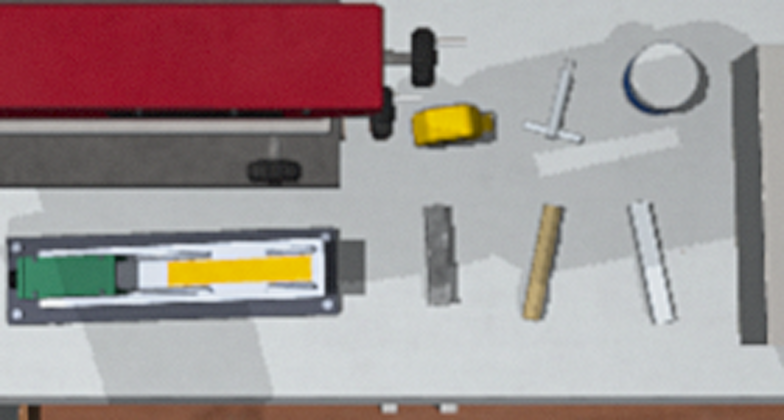

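View pics/scene0.png

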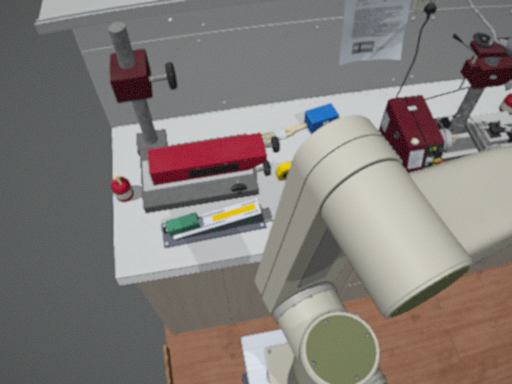

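The top view shows the steel bar at pixel (297,220), lying along x. The chute is to its left, with its high end at about (256,222) and the green cover at about (165,228). The scene view shows the arm hiding the bars.

```bash
cat >> h.py <<'E'
def rel(pos,rpy,cp=None,cr=None):
    s=sense(); cp=s['tool_pos'] if cp is None else cp; cr=s['tcp_rot'] if cr is None else cr
    A=Ro.from_euler('xyz',cr,degrees=True);B=Ro.from_euler('xyz',rpy,degrees=True)
    print('dp',np.round(A.inv().apply(np.array(pos)-cp)/200,4),'ang',np.round(np.degrees((A.inv()*B).as_rotvec())/180,4))
E
python3 - <<'E'
from h import *
p=camera_params('wrist');s=sense();A=Ro.from_euler('xyz',s['tcp_rot'],degrees=True)
R=np.array(p['R']);c=-R.T@np.array(p['t'])
print(A.inv().apply(c-s['tool_pos']),A.inv().apply(R[2]),p['vfov'])
rel([480,-60,230],[180,0,0])
E
```

```text
[  77.93140164   -0.24168927 -143.36036296] [-3.05110141e-01 -6.41569029e-04  9.52316854e-01] 69.637008989823
dp [ 2.1722 -1.9369  0.0065] ang [ 0.     -0.      0.1053]
```

Emit:
step_arm(targets=[{"dp": [0.15,-0.13,0],"angular": [0,0,0],"fingers": 0},{"dp": [0.3,-0.26,0],"angular": [0,0,0],"fingers": 0},{"dp": [0.45,-0.4,0],"angular": [0,0,0],"fingers": 0},{"dp": [0.6,-0.53,0],"angular": [0,0,0],"fingers": 0},{"dp": [0.75,-0.66,0],"angular": [0,0,0],"fingers": 0},{"dp": [0.85,-0.76,0],"angular": [0,0,0],"fingers": 0},{"dp": [0.95,-0.85,0],"angular": [0,0,0],"fingers": 0},{"dp": [1,-0.9,0],"angular": [0,0,0],"fingers": 0}])

```text
time: 2.1
tool_pos: [326.2, -331.3, 231.5]
tcp_rot: [180.0, -0.0, 19.0]
ft_force: [0.6, 0.2, 0.6]
finger_gap: 85.3
grip_force: 0.0
```

Emit:
step_arm(targets=[{"dp": [0.15,-0.13,0],"angular": [0,0,0],"fingers": 0},{"dp": [0.3,-0.26,0],"angular": [0,0,0],"fingers": 0},{"dp": [0.45,-0.4,0],"angular": [0,0,0],"fingers": 0},{"dp": [0.6,-0.53,0],"angular": [0,0,0.02],"fingers": 0},{"dp": [0.75,-0.66,0],"angular": [0,0,0.05],"fingers": 0},{"dp": [0.85,-0.76,0],"angular": [0,0,0.08],"fingers": 0},{"dp": [0.95,-0.85,0],"angular": [0,0,0.1053],"fingers": 0},{"dp": [1,-0.9,0],"angular": [0,0,0.1053],"fingers": 0}])

```text
time: 3.1
tool_pos: [456.7, -96.4, 231.3]
tcp_rot: [180.0, -0.0, 0.1]
ft_force: [1.0, -0.3, 0.1]
finger_gap: 85.5
grip_force: 0.0
```

```bash
cat > b.py <<'E'
from h import *
im=snapshot('wrist');p=camera_params('wrist');cv2.imwrite('pics/w1.png',im)
for l in ('steel_center','lane','bay'):
    for r in pinpoint('wrist',l)[:2]: print(l,r['conf'],r['at'],onz(p,r['at'],{'steel_center':9,'lane':74,'bay':59}[l]))
for r in masks_of('wrist','steel_stock')[:2]: print(r['conf'],r['at'],maskline(p,r['pixels'],18),maskline(p,r['pixels'],0))
print(sense()['tool_pos'],sense()['time'])
E
python3 b.py
```

```text
steel_center 0.86 [228.2, 131.8] [499.23074619 -59.46184643   9.        ]
lane 0.81 [128.2, 148.7] [487.61536082  45.15426281  74.        ]
lane 0.49 [237.6, 31.1] [603.09455294 -77.39284092  74.        ]
bay 0.65 [70.0, 150.2] [483.95366478 122.3589749   59.        ]
0.72 [225.2, 130.6] ((500.2503967285156, -55.64012145996094), (89.81658935546875, 19.995513916015625), 2.4794888496398926) ((498.5027160644531, -53.64475631713867), (94.3491439819336, 21.004579544067383), 2.4794921875)
[456.00271775 -97.8166044  231.24524078] 3.35
```

View pics/w1.png

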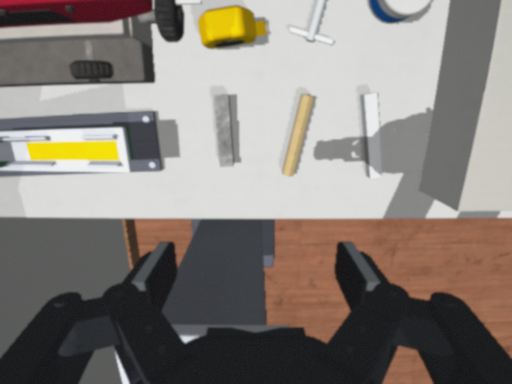

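The wrist view shows the steel bar from about (222,93) to (228,166), leaning slightly. The brass bar at (297,135) is clear of it. The chute's high end is at (128,148).

Emit:
step_arm(targets=[{"dp": [0.05,-0.05,0.1],"angular": [0,0,-0.0139],"fingers": 0},{"dp": [0.1,-0.1,0.3],"angular": [0,0,-0.0139],"fingers": 0},{"dp": [0.2,-0.18,0.5],"angular": [0,0,-0.0139],"fingers": 0},{"dp": [0.22,-0.195,0.7],"angular": [0,0,-0.0139],"fingers": 0},{"dp": [0.22,-0.195,0.85],"angular": [0,0,-0.0139],"fingers": 0},{"dp": [0.22,-0.195,0.95],"angular": [0,0,-0.0139],"fingers": 0},{"dp": [0.22,-0.195,1.0],"angular": [0,0,-0.0139],"fingers": 0},{"dp": [0.22,-0.195,1.0],"angular": [0,0,-0.0139],"fingers": 0}])

```text
time: 4.35
tool_pos: [499.8, -58.6, 31.0]
tcp_rot: [-180.0, 0.1, 2.5]
ft_force: [-0.4, 0.4, 0.5]
finger_gap: 85.3
grip_force: 0.0
```

```bash
python3 - <<'E'
from h import *
im=snapshot('wrist');p=camera_params('wrist');cv2.imwrite('pics/w2.png',im)
for r in pinpoint('wrist','steel_center')[:1]: print(r['conf'],r['at'],onz(p,r['at'],9))
for r in masks_of('wrist','steel_stock')[:1]: print(r['conf'],r['at'],maskline(p,r['pixels'],18))
for X in ([500,-58,18],): print(proj(p,X))
E
```

```text
0.72 [255.4, 228.8] [499.09042681 -58.33674949   9.        ]
0.66 [251.2, 221.4] ((501.7165222167969, -56.08100891113281), (95.05697631835938, 19.373071670532227), 2.638110399246216)
[[254.92582892 233.66389479]]
```

View pics/w2.png

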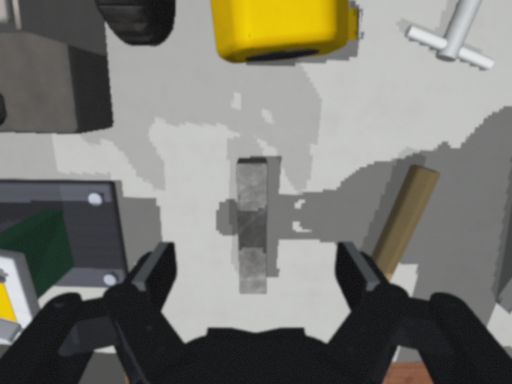

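The close view shows the bar between the fingers, from (252,158) to (253,292), with the brass bar clear to the right.

Emit:
step_arm(targets=[{"dp": [0,0,0.07],"angular": [0,0,0],"fingers": 0},{"dp": [0,0,0.12],"angular": [0,0,0],"fingers": 0},{"dp": [0,0,0.14],"angular": [0,0,0],"fingers": 0.4},{"dp": [0,0,0.14],"angular": [0,0,0],"fingers": 1},{"dp": [0,0,0.14],"angular": [0,0,0],"fingers": 1},{"dp": [0,0,0.14],"angular": [0,0,0],"fingers": 1},{"dp": [0,0,0.14],"angular": [0,0,0],"fingers": 1},{"dp": [0,0,0.14],"angular": [0,0,0],"fingers": 1}], newtons=50)

```text
time: 5.5
tool_pos: [500.8, -58.1, 3.9]
tcp_rot: [180.0, -0.1, 2.5]
ft_force: [-0.5, 0.4, 4.7]
finger_gap: 16.8
grip_force: 49.7
```

Emit:
step_arm(targets=[{"dp": [0,0,-0.1],"angular": [0,0,0],"fingers": 1},{"dp": [0,0,-0.35],"angular": [0,0,0],"fingers": 1},{"dp": [0,0,-0.6],"angular": [0,0,0],"fingers": 1},{"dp": [-0.1,-0.1,-0.85],"angular": [0,0,0],"fingers": 1},{"dp": [-0.2,-0.3,-1.0],"angular": [0,0,0],"fingers": 1},{"dp": [-0.25,-0.55,-1.0],"angular": [0,0,0],"fingers": 1},{"dp": [-0.25,-0.75,-1.0],"angular": [0,0,0],"fingers": 1},{"dp": [-0.25,-0.8,-1.0],"angular": [0,0,0],"fingers": 1}])

```text
time: 6.5
tool_pos: [442.4, 101.5, 202.7]
tcp_rot: [-180.0, 0.1, 2.7]
ft_force: [-0.4, -0.2, -3.0]
finger_gap: 16.5
grip_force: 49.5
```

```bash
cat > c.py <<'E'
from h import *
im=snapshot('wrist');p=camera_params('wrist');cv2.imwrite('pics/w3.png',im)
print(p)
for l,z in (('lane',74),('bay',59),('mouth',39.1),('steel_center',0)):
    for r in pinpoint('wrist',l)[:1]: print(l,r['conf'],r['at'],onz(p,r['at'],z))
s=sense();print(s['tool_pos'],s['tcp_rot'],s['finger_gap'],s['grip_force'],s['time'],s['ft_force'])
E
python3 c.py
```

```text
{'vfov': 69.637008989823, 'cx': 255.41752503271155, 'cy': 191.30274122688252, 'D': array([-0.04640599,  0.        ,  0.        ,  0.        ,  0.        ]), 'R': array([[ 4.50912246e-02, -9.98982672e-01, -6.34731776e-04],
       [-9.50970811e-01, -4.31186974e-02,  3.06260175e-01],
       [-3.05975977e-01, -1.32060350e-02, -9.51947636e-01]]), 't': array([ 81.80067553, 393.61536032, 489.97921124])}
lane 0.86 [314.4, 143.4] [485.19737507  45.68452734  74.        ]
bay 0.71 [239.9, 136.8] [486.43018144 119.77997856  59.        ]
mouth 0.62 [150.1, 134.7] [482.27925932 220.09937657  39.1       ]
steel_center 0.85 [258.7, 251.3] [320.24625214  91.67742283   0.        ]
[443.30822257  98.6352716  202.85749444] [1.79967108e+02 4.77541355e-02 2.45814617e+00] 16.543638216520325 49.49546456336975 6.75 [-0.57491163  0.11953769 -2.6386208 ]
```

View pics/w3.png

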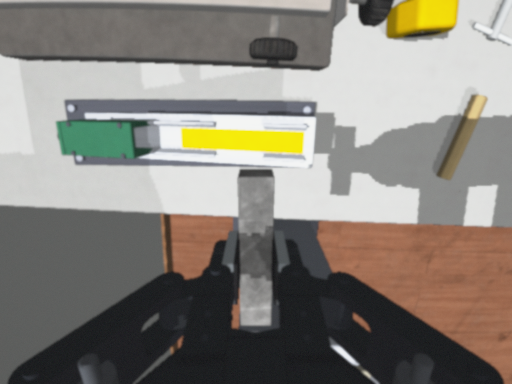

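The picture shows the bar held between the fingers, from (256,170) to (258,328). The yellow bay runs from (182,140) to (302,140), with the mouth near (150,137) and the green cover at about (97,138).

```bash
cat > d.py <<'E'
from h import *
im=cv2.imread('pics/w3.png')
R=np.array([[4.50912246e-02,-9.98982672e-01,-6.34731776e-04],[-9.50970811e-01,-4.31186974e-02,3.06260175e-01],[-3.05975977e-01,-1.32060350e-02,-9.51947636e-01]])
p=dict(vfov=69.637008989823,cx=255.4175,cy=191.3027,D=[-0.046406,0,0,0,0],R=R,t=np.array([81.80067553,393.61536032,489.97921124]))
hsv=cv2.cvtColor(im,cv2.COLOR_BGR2HSV)
m=cv2.inRange(hsv,(20,120,120),(35,255,255));m[:110]=0;m[175:]=0;m[:,330:]=0
n,l,st,_=cv2.connectedComponentsWithStats(m);k=1+np.argmax(st[1:,4]);print(st[k])
ys,xs=np.nonzero(l==k)
rays=[ray(p,(x,y)) for x,y in zip(xs,ys)]
O=np.array([485.,45.,74.]);psi=90.
a=np.radians(11.5)
for i in range(8):
    c,s=np.cos(np.radians(psi)),np.sin(np.radians(psi))
    ex=np.array([c*np.cos(a),s*np.cos(a),-np.sin(a)]);ey=np.array([-s,c,0]);ez=np.cross(ex,ey)
    Q=[]
    for C,d in rays:
        X=C+d*(ez@(O-C))/(ez@d);Q.append([(X-O)@ex,(X-O)@ey])
    Q=np.array(Q,np.float32);(u,v),(w,h),ang=cv2.minAreaRect(Q)
    if w<h: w,h=h,w;ang-=90
    ang=(ang+90)%180-90
    O=O+np.array([ex[0]*(u-75)-s*v,ex[1]*(u-75)+c*v,0]);psi+=ang
print('lane',O,'psi',psi,'yellow',w,h,'meanv',Q.mean(0))
np.savez('lane.npz',O=O,psi=psi)
# mouth and cover check
for lx in (0,10,140,175,265): print(lx,proj(p,O+lx*ex))
E
python3 d.py
```

```text
[ 182  129  122   24 2397]
lane [485.68676835  46.70155697  74.        ] psi 91.87258881132402 yellow 128.8025665283203 20.580799102783203 meanv [72.05205  -0.133184]
0 [[313.42629116 142.85096385]]
10 [[303.15703416 142.4154898 ]]
140 [[181.15216614 137.74805697]]
175 [[152.01504579 136.77372938]]
265 [[ 84.10368085 134.73166619]]
```

```bash
cat >> d.py <<'E'
print('grey edge',[onz(p,(200,64),z).round(0) for z in (0,50,100)])
T=np.array([443.0,100.0,203.0])
A=Ro.from_euler('xyz',[180,0,2.5],degrees=True)
for uv,z in (((258.7,251.3),208.5),((256,170),217.5)): print(A.inv().apply(onz(p,uv,z)-T))
B=Ro.from_matrix(np.c_[ex,-ey,-ez]);print(B.as_euler('xyz',degrees=True))
def P(lx,h): return O+lx*ex+h*ez
for lx,h in ((75,60),(75,4.5)):print(P(lx,h))
rel(P(75,60),B.as_euler('xyz',degrees=True))
s=sense();print(s['tool_pos'],s['tcp_rot'])
E
python3 d.py
```

```text
[ 182  129  122   24 2397]
lane [485.68676835  46.70155697  74.        ] psi 91.87258881132402 yellow 128.8025665283203 20.580799102783203 meanv [72.05205  -0.133184]
0 [[313.42629116 142.85096385]]
10 [[303.15703416 142.4154898 ]]
140 [[181.15216614 137.74805697]]
175 [[152.01504579 136.77372938]]
265 [[ 84.10368085 134.73166619]]
grey edge [array([561., 171.,   0.]), array([555., 162.,  50.]), array([549., 152., 100.])]
[-2.03536449  0.10764155 -5.5       ]
[ 47.05565554  -1.53122902 -14.5       ]
[180.          11.5         91.87258881]
[482.89430673 132.11234903 117.8428872 ]
[483.25587538 121.05333775  63.45706609]
dp [ 0.2053 -0.159   0.4248] ang [-0.0499 -0.05   -0.4949]
[443.30822257  98.6352716  202.85749444] [1.79967108e+02 4.77541355e-02 2.45814617e+00]
```

Emit:
step_arm(targets=[{"dp": [0.05,-0.04,0],"angular": [-0.0063,-0.0063,-0.0619],"fingers": 1},{"dp": [0.1,-0.08,0],"angular": [-0.0125,-0.0125,-0.1237],"fingers": 1},{"dp": [0.15,-0.12,0.05],"angular": [-0.0188,-0.0188,-0.1856],"fingers": 1},{"dp": [0.2,-0.16,0.1],"angular": [-0.025,-0.025,-0.2475],"fingers": 1},{"dp": [0.205,-0.16,0.15],"angular": [-0.0312,-0.0312,-0.3],"fingers": 1},{"dp": [0.205,-0.16,0.2],"angular": [-0.0375,-0.0375,-0.36],"fingers": 1},{"dp": [0.205,-0.16,0.2],"angular": [-0.0437,-0.0437,-0.42],"fingers": 1},{"dp": [0.205,-0.16,0.2],"angular": [-0.0499,-0.05,-0.475],"fingers": 1}])

```text
time: 7.75
tool_pos: [483.1, 132.0, 162.8]
tcp_rot: [179.6, 11.6, 88.0]
ft_force: [-0.6, 0.4, -2.6]
finger_gap: 16.8
grip_force: 49.6
```

```bash
cat > e.py <<'E'
from h import *
import sys
z=np.load('lane.npz');O=z['O'];psi=np.radians(float(z['psi']));a=np.radians(11.5)
c,s=np.cos(psi),np.sin(psi)
ex=np.array([c*np.cos(a),s*np.cos(a),-np.sin(a)]);ey=np.array([-s,c,0]);ez=np.cross(ex,ey)
B=Ro.from_matrix(np.c_[ex,-ey,-ez]);E=B.as_euler('xyz',degrees=True)
S=sense();X=S['tool_pos']-O
print('lane coords',np.round([X@ex,X@ey,X@ez],2),'rpy',np.round(S['tcp_rot'],2),'F lane',np.round([np.array(S['ft_force'])@q for q in (ex,ey,ez)],2),S['finger_gap'],S['time'])
if len(sys.argv)>3:
    lx,ly,h=map(float,sys.argv[1:4]); rel(O+lx*ex+ly*ey+h*ez,E)
E
python3 e.py 75 0 60
```

```text
lane coords [ 65.92  -0.23 104.  ] rpy [179.64  11.56  88.03] F lane [ 0.97  0.57 -2.42] 16.82888956066755 7.75
dp [ 0.0455 -0.0026  0.22  ] ang [-0.0022  0.0004 -0.0209]
```

Emit:
step_arm(targets=[{"dp": [0.02,0,0.05],"angular": [-0.0022,0,-0.0209],"fingers": 1},{"dp": [0.045,-0.002,0.15],"angular": [-0.0022,0,-0.0209],"fingers": 1},{"dp": [0.045,-0.002,0.25],"angular": [-0.0022,0,-0.0209],"fingers": 1},{"dp": [0.045,-0.002,0.32],"angular": [-0.0022,0,-0.0209],"fingers": 1},{"dp": [0.045,-0.002,0.36],"angular": [-0.0022,0,-0.0209],"fingers": 1},{"dp": [0.045,-0.002,0.37],"angular": [-0.0022,0,-0.0209],"fingers": 1},{"dp": [0.045,-0.002,0.37],"angular": [-0.0022,0,-0.0209],"fingers": 1},{"dp": [0.045,-0.002,0.37],"angular": [-0.0022,0,-0.0209],"fingers": 1}])

```text
time: 8.75
tool_pos: [483.4, 127.7, 89.7]
tcp_rot: [179.8, 11.5, 91.6]
ft_force: [0.2, -0.5, -3.0]
finger_gap: 16.8
grip_force: 49.6
```

```bash
cat > f.py <<'E'
from h import *
import sys
im=snapshot('wrist');cv2.imwrite(sys.argv[1],im);p=camera_params('wrist')
sys.argv=sys.argv[:1]
from e import *
for l in ('bay','mouth','lane'):
    for r in pinpoint('wrist',l)[:1]:print(l,r['conf'],r['at'])
for lx in (0,75,140,175,265): print(lx,proj(p,O+lx*ex).round(0))
E
python3 f.py pics/w4.png; python3 e.py 75 0 5
```

```text
lane coords [76.27 -0.31 31.5 ] rpy [179.84  11.5   91.61] F lane [-0.47  0.55 -2.88] 16.524011634324985 8.8
mouth 0.76 [254.3, 67.1]
0 [[256. 311.]]
75 [[255. 224.]]
140 [[255. 127.]]
175 [[254.  67.]]
265 [[ 253. -116.]]
lane coords [ 7.625e+01 -3.000e-02  3.117e+01] rpy [179.87  11.5   91.62] F lane [-0.04  0.18 -2.59] 16.408153688844422 8.95
dp [-0.0063 -0.0003  0.1308] ang [ 0.0004  0.     -0.0014]
```

View pics/w4.png

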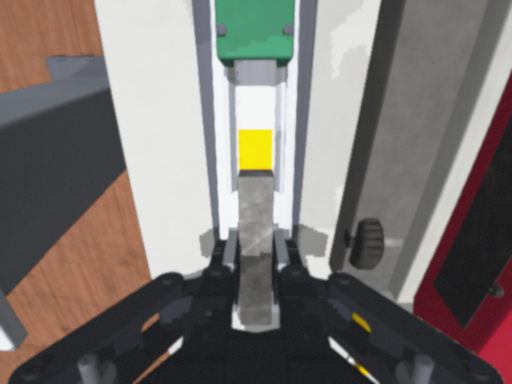

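The bar sits over the lane's centre line: yellow shows ahead of it at (255,150) and the mouth is at (254,67), where I predicted it.

Emit:
step_arm(targets=[{"dp": [-0.005,0,0.04],"angular": [0,0,0],"fingers": 1},{"dp": [-0.005,0,0.08],"angular": [0,0,0],"fingers": 1},{"dp": [-0.005,0,0.1],"angular": [0,0,0],"fingers": 1},{"dp": [-0.005,0,0.115],"angular": [0,0,0],"fingers": 1},{"dp": [-0.005,0,0.122],"angular": [0,0,0],"fingers": 1},{"dp": [-0.005,0,0.129],"angular": [0,0,0],"fingers": 1},{"dp": [-0.005,0,0.132],"angular": [0,0,0],"fingers": 1},{"dp": [-0.005,0,0.132],"angular": [0,0,0],"fingers": 1}])

```text
time: 9.95
tool_pos: [483.2, 121.2, 63.4]
tcp_rot: [179.9, 11.5, 91.6]
ft_force: [-0.3, 1.1, -3.4]
finger_gap: 16.5
grip_force: 49.6
```

```bash
python3 e.py 75 0 4
```

```text
lane coords [7.518e+01 5.000e-02 4.520e+00] rpy [179.89  11.51  91.61] F lane [ 1.74  0.22 -3.09] 16.494998202601902 9.95
dp [-0.0009  0.0002  0.0026] ang [ 0.0003  0.     -0.0014]
```

Emit:
step_arm(targets=[{"dp": [0,0,0.002],"fingers": 1,"angular": [0,0,0]},{"dp": [0,0,0.003],"fingers": 1,"angular": [0,0,0]},{"dp": [0,0,0.004],"fingers": 1,"angular": [0,0,0]},{"dp": [0,0,0.005],"fingers": 1,"angular": [0,0,0]},{"dp": [0,0,0.006],"fingers": 1,"angular": [0,0,0]},{"dp": [0,0,0.007],"fingers": 1,"angular": [0,0,0]},{"dp": [0,0,0.007],"fingers": 1,"angular": [0,0,0]},{"dp": [0,0,0.007],"fingers": 1,"angular": [0,0,0]}])

```text
time: 10.95
tool_pos: [483.2, 121.1, 62.7]
tcp_rot: [179.9, 11.5, 91.6]
ft_force: [-4.8, 0.8, 8.1]
finger_gap: 16.7
grip_force: 50.9
```

```bash
python3 e.py 75 0 4
```

```text
lane coords [7.517e+01 7.000e-02 3.790e+00] rpy [179.9   11.51  91.6 ] F lane [-0.66  4.82  8.15] 16.652201068279577 10.95
dp [-0.0009  0.0003 -0.0011] ang [ 0.0003  0.     -0.0015]
```

Emit:
step_arm(targets=[{"dp": [0,0,0.003],"fingers": 0.65,"angular": [0,0,0]},{"dp": [0,0,0],"fingers": 0.65,"angular": [0,0,0]},{"dp": [0,0,0],"fingers": 0.65,"angular": [0,0,0]},{"dp": [0,0,0],"fingers": 0.65,"angular": [0,0,0]},{"dp": [0,0,-0.05],"fingers": 0.65,"angular": [0,0,0]},{"dp": [0,0,-0.15],"fingers": 0.65,"angular": [0,0,0]},{"dp": [0,0,-0.3],"fingers": 0.65,"angular": [0,0,0]},{"dp": [0,0,-0.3],"fingers": 0.65,"angular": [0,0,0]}])

```text
time: 11.95
tool_pos: [484.9, 133.9, 124.2]
tcp_rot: [179.6, 11.4, 91.6]
ft_force: [0.0, -0.6, -0.8]
finger_gap: 29.9
grip_force: 0.0
```

```bash
python3 f.py pics/w5.png;python3 e.py 0 0 60; python3 e.py 0 0 13
```

```text
lane coords [75.36 -1.03 64.84] rpy [179.71  11.46  91.59] F lane [-0.96 -1.27 -0.87] 29.881910708479328 12.0
bay 0.58 [250.3, 207.6]
mouth 0.8 [250.9, 73.6]
lane 0.79 [252.7, 282.8]
0 [[255. 284.]]
75 [[254. 205.]]
140 [[254. 123.]]
175 [[253.  72.]]
265 [[252. -79.]]
lane coords [75.12  0.83 62.15] rpy [179.99  11.53  91.62] F lane [-0.1   0.85 -0.23] 29.85266236978893 12.15
dp [-0.3756  0.0058  0.0109] ang [-0.0002  0.0002 -0.0014]
lane coords [75.12  0.83 62.15] rpy [179.99  11.53  91.62] F lane [-0.1   0.85 -0.23] 29.85266236978893 12.15
dp [-0.3754  0.0059  0.2459] ang [-0.0002  0.0002 -0.0014]
```

View pics/w5.png

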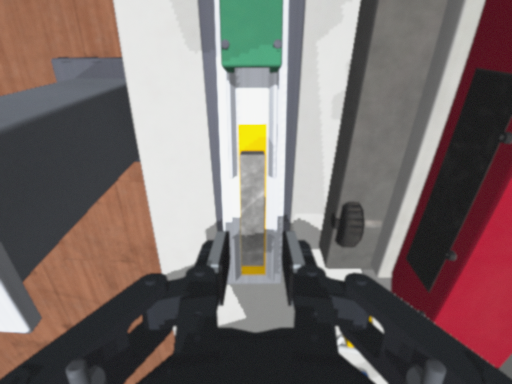

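The bar lies straight in the bay, from (253,152) to (252,266), and is released. Next I go behind its tail with shut fingers.

Emit:
step_arm(targets=[{"dp": [-0.15,0,0],"fingers": 1,"angular": [0,0,0]},{"dp": [-0.3,0,0],"fingers": 1,"angular": [0,0,0]},{"dp": [-0.37,0,0],"fingers": 1,"angular": [0,0,0]},{"dp": [-0.37,0,0],"fingers": 1,"angular": [0,0,0]},{"dp": [-0.37,0,0.1],"fingers": 1,"angular": [0,0,0]},{"dp": [-0.37,0,0.2],"fingers": 1,"angular": [0,0,0]},{"dp": [-0.37,0,0.25],"fingers": 1,"angular": [0,0,0]},{"dp": [-0.37,0,0.25],"fingers": 1,"angular": [0,0,0]}])

```text
time: 13.15
tool_pos: [484.3, 50.8, 85.6]
tcp_rot: [-180.0, 11.5, 91.7]
ft_force: [-1.0, -1.1, 0.9]
finger_gap: -0.0
grip_force: 0.0
```

```bash
python3 e.py 10 0 11.5
```

```text
lane coords [ 1.75  1.27 12.15] rpy [-179.97   11.51   91.66] F lane [-1.25  0.99  0.66] -0.0058994551473056985 13.15
dp [0.0413 0.0062 0.0032] ang [-0.0004  0.0001 -0.0012]
```

Emit:
step_arm(targets=[{"dp": [0.02,0.005,0],"fingers": 1,"angular": [0,0,0]},{"dp": [0.05,0.006,0],"fingers": 1,"angular": [0,0,0]},{"dp": [0.09,0.006,0],"fingers": 1,"angular": [0,0,0]},{"dp": [0.14,0.006,0],"fingers": 1,"angular": [0,0,0]},{"dp": [0.19,0.006,0],"fingers": 1,"angular": [0,0,0]},{"dp": [0.24,0.006,0],"fingers": 1,"angular": [0,0,0]},{"dp": [0.28,0.006,0],"fingers": 1,"angular": [0,0,0]},{"dp": [0.3,0.006,0],"fingers": 1,"angular": [0,0,0]}])

```text
time: 14.15
tool_pos: [484.5, 109.8, 74.3]
tcp_rot: [179.9, 11.5, 91.6]
ft_force: [-0.1, -0.9, 1.3]
finger_gap: -0.0
grip_force: 0.6
```

```bash
python3 f.py pics/w6.png; python3 e.py 85 0 12
```

```text
lane coords [61.97 -0.82 12.86] rpy [179.93  11.5   91.64] F lane [0.56 0.75 0.86] 0.0033621448352120845 14.2
mouth 0.92 [252.0, 29.8]
lane 0.96 [256.1, 315.0]
0 [[255. 314.]]
75 [[254. 215.]]
140 [[254. 104.]]
175 [[253.  32.]]
265 [[ 252. -180.]]
lane coords [61.21 -0.87 12.87] rpy [179.92  11.51  91.62] F lane [-0.09  0.68  0.28] 0.26832224935588966 14.35
dp [ 0.1189 -0.0049  0.0043] ang [ 0.0002  0.0001 -0.0014]
```

View pics/w6.png

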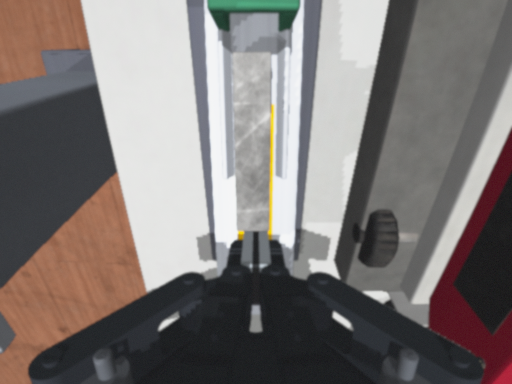

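The bar is now ahead of the fingers, with its tail at (253,232) and its front at about (252,52), near the mouth.

```bash
python3 - <<'E'
from e import *
p=camera_params('wrist')
for uv in ((232,52),(271,52),(236,230),(271,230)):
    C,d=ray(p,uv);Xp=C+d*((ez@(O-C)+18)/(ez@d))-O;print(uv,Xp@ex,Xp@ey)
E
```

```text
lane coords [61.21 -0.87 12.87] rpy [179.92  11.51  91.62] F lane [-0.09  0.68  0.28] 0.26832224935588966 14.35
(232, 52) 162.05138877912208 9.604151556985743
(271, 52) 161.94853923067413 -8.243358454102475
(236, 230) 72.72676272860328 10.041373554892214
(271, 230) 72.633814130816 -9.24720391836036
```

Emit:
step_arm(targets=[{"dp": [0.01,-0.003,0],"fingers": 1,"angular": [0,0,0]},{"dp": [0.03,-0.003,0],"fingers": 1,"angular": [0,0,0]},{"dp": [0.05,-0.003,0],"fingers": 1,"angular": [0,0,0]},{"dp": [0.07,-0.003,0],"fingers": 1,"angular": [0,0,0]},{"dp": [0.09,-0.003,0],"fingers": 1,"angular": [0,0,0]},{"dp": [0.11,-0.003,0],"fingers": 1,"angular": [0,0,0]},{"dp": [0.125,-0.003,0],"fingers": 1,"angular": [0,0,0]},{"dp": [0.13,-0.003,0],"fingers": 1,"angular": [0,0,0]}])

```text
time: 15.35
tool_pos: [483.3, 134.9, 69.3]
tcp_rot: [179.9, 11.5, 91.6]
ft_force: [0.3, -1.1, 0.1]
finger_gap: 0.2
grip_force: 0.4
```

```bash
python3 e.py
```

```text
lane coords [87.36 -0.47 12.96] rpy [179.91  11.52  91.62] F lane [-1.09 -0.29 -0.16] 0.18030020725059587 15.35
```

Emit:
step_arm(targets=[{"dp": [0.004,0,0],"fingers": 1,"angular": [0,0,0]},{"dp": [0.008,0,0],"fingers": 1,"angular": [0,0,0]},{"dp": [0.012,0,0],"fingers": 1,"angular": [0,0,0]},{"dp": [0.016,0,0],"fingers": 1,"angular": [0,0,0]},{"dp": [0.02,0,0],"fingers": 1,"angular": [0,0,0]},{"dp": [0.024,0,0],"fingers": 1,"angular": [0,0,0]},{"dp": [0.028,0,0],"fingers": 1,"angular": [0,0,0]},{"dp": [0.028,0,0],"fingers": 1,"angular": [0,0,0]}])

```text
time: 16.35
tool_pos: [483.2, 140.3, 68.2]
tcp_rot: [179.9, 11.5, 91.6]
ft_force: [-0.1, -0.8, -0.2]
finger_gap: -0.3
grip_force: 0.1
```

Emit:
step_arm(targets=[{"dp": [0.002,0,0],"fingers": 1,"angular": [0,0,0]},{"dp": [0.004,0,0],"fingers": 1,"angular": [0,0,0]},{"dp": [0.006,0,0],"fingers": 1,"angular": [0,0,0]},{"dp": [0.008,0,0],"fingers": 1,"angular": [0,0,0]},{"dp": [0.01,0,0],"fingers": 1,"angular": [0,0,0]},{"dp": [0.012,0,0],"fingers": 1,"angular": [0,0,0]},{"dp": [0.014,0,0],"fingers": 1,"angular": [0,0,0]},{"dp": [0.014,0,0],"fingers": 1,"angular": [0,0,0]}])

```text
time: 17.35
tool_pos: [483.1, 143.0, 67.7]
tcp_rot: [179.9, 11.5, 91.6]
ft_force: [-0.3, -1.2, 0.4]
finger_gap: 0.4
grip_force: 0.3
```

Emit:
step_arm(targets=[{"dp": [0.002,0,0],"fingers": 1,"angular": [0,0,0]},{"dp": [0.004,0,0],"fingers": 1,"angular": [0,0,0]},{"dp": [0.006,0,0],"fingers": 1,"angular": [0,0,0]},{"dp": [0.008,0,0],"fingers": 1,"angular": [0,0,0]},{"dp": [0.01,0,0],"fingers": 1,"angular": [0,0,0]},{"dp": [0.012,0,0],"fingers": 1,"angular": [0,0,0]},{"dp": [0.014,0,0],"fingers": 1,"angular": [0,0,0]},{"dp": [0.014,0,0],"fingers": 1,"angular": [0,0,0]}])

```text
time: 18.35
tool_pos: [483.0, 145.7, 67.1]
tcp_rot: [179.9, 11.5, 91.6]
ft_force: [-0.5, -0.7, 0.6]
finger_gap: 0.0
grip_force: 0.3
```

Emit:
step_arm(targets=[{"dp": [0.002,0,0],"fingers": 1,"angular": [0,0,0]},{"dp": [0.004,0,0],"fingers": 1,"angular": [0,0,0]},{"dp": [0.006,0,0],"fingers": 1,"angular": [0,0,0]},{"dp": [0.008,0,0],"fingers": 1,"angular": [0,0,0]},{"dp": [0.01,0,0],"fingers": 1,"angular": [0,0,0]},{"dp": [0.012,0,0],"fingers": 1,"angular": [0,0,0]},{"dp": [0.014,0,0],"fingers": 1,"angular": [0,0,0]},{"dp": [0.014,0,0],"fingers": 1,"angular": [0,0,0]}])

```text
time: 19.35
tool_pos: [482.9, 148.4, 66.6]
tcp_rot: [179.9, 11.5, 91.6]
ft_force: [0.3, -0.2, 0.0]
finger_gap: 0.1
grip_force: 0.4
```

Emit:
step_arm(targets=[{"dp": [0.002,0,0],"fingers": 1,"angular": [0,0,0]},{"dp": [0.004,0,0],"fingers": 1,"angular": [0,0,0]},{"dp": [0.006,0,0],"fingers": 1,"angular": [0,0,0]},{"dp": [0.008,0,0],"fingers": 1,"angular": [0,0,0]},{"dp": [0.01,0,0],"fingers": 1,"angular": [0,0,0]},{"dp": [0.012,0,0],"fingers": 1,"angular": [0,0,0]},{"dp": [0.014,0,0],"fingers": 1,"angular": [0,0,0]},{"dp": [0.014,0,0],"fingers": 1,"angular": [0,0,0]}])

```text
time: 20.35
tool_pos: [482.9, 150.9, 66.0]
tcp_rot: [179.9, 11.5, 91.6]
ft_force: [0.1, -2.2, 1.9]
finger_gap: 0.0
grip_force: 2.0
```

Emit:
step_arm(targets=[{"dp": [0.001,0,0],"fingers": 1,"angular": [0,0,0]},{"dp": [0.002,0,0],"fingers": 1,"angular": [0,0,0]},{"dp": [0.003,0,0],"fingers": 1,"angular": [0,0,0]},{"dp": [0.004,0,0],"fingers": 1,"angular": [0,0,0]},{"dp": [0.005,0,0],"fingers": 1,"angular": [0,0,0]},{"dp": [0.006,0,0],"fingers": 1,"angular": [0,0,0]},{"dp": [0.006,0,0],"fingers": 1,"angular": [0,0,0]},{"dp": [0.006,0,0],"fingers": 1,"angular": [0,0,0]}])

```text
time: 21.35
tool_pos: [482.9, 151.7, 65.9]
tcp_rot: [179.9, 11.6, 91.6]
ft_force: [0.0, -5.8, 2.3]
finger_gap: -0.0
grip_force: 3.5
```

```bash
python3 e.py
```

```text
lane coords [104.59  -0.61  12.97] rpy [179.91  11.57  91.61] F lane [-6.16  0.14  1.12] -0.03623395755216168 21.35
```

Emit:
step_arm(targets=[{"dp": [0.001,0,0],"fingers": 1,"angular": [0,0,0]},{"dp": [0.002,0,0],"fingers": 1,"angular": [0,0,0]},{"dp": [0.003,0,0],"fingers": 1,"angular": [0,0,0]},{"dp": [0.004,0,0],"fingers": 1,"angular": [0,0,0]},{"dp": [0.005,0,0],"fingers": 1,"angular": [0,0,0]},{"dp": [0.006,0,0],"fingers": 1,"angular": [0,0,0]},{"dp": [0.006,0,0],"fingers": 1,"angular": [0,0,0]},{"dp": [0.006,0,0],"fingers": 1,"angular": [0,0,0]}])

```text
time: 22.35
tool_pos: [482.9, 152.4, 65.7]
tcp_rot: [179.9, 11.6, 91.6]
ft_force: [0.0, -9.4, 4.5]
finger_gap: 0.2
grip_force: 4.9
```

```bash
python3 e.py
```

```text
lane coords [105.27  -0.7   12.99] rpy [179.91  11.62  91.59] F lane [-10.14   0.3    2.48] 0.18524873050700583 22.35
```

Emit:
step_arm(targets=[{"dp": [0.001,0,0],"fingers": 1,"angular": [0,0,0]},{"dp": [0.002,0,0],"fingers": 1,"angular": [0,0,0]},{"dp": [0.002,0,0],"fingers": 1,"angular": [0,0,0]},{"dp": [0.002,0,0],"fingers": 1,"angular": [0,0,0]},{"dp": [0.002,0,0],"fingers": 1,"angular": [0,0,0]},{"dp": [0.002,0,0],"fingers": 1,"angular": [0,0,0]},{"dp": [0.002,0,0],"fingers": 1,"angular": [0,0,0]},{"dp": [0.002,0,0],"fingers": 1,"angular": [0,0,0]}])

```text
time: 23.35
tool_pos: [482.9, 152.6, 65.7]
tcp_rot: [179.9, 11.6, 91.6]
ft_force: [0.4, -10.7, 4.2]
finger_gap: -0.0
grip_force: 5.3
```

```bash
python3 e.py
```

```text
lane coords [105.49  -0.69  12.97] rpy [179.91  11.64  91.59] F lane [-11.34  -0.05   1.97] -0.029452670312291502 23.35
```

Emit:
step_arm(targets=[{"dp": [-0.003,0,0],"fingers": 1,"angular": [0,0,0]},{"dp": [-0.006,0,0],"fingers": 1,"angular": [0,0,0]},{"dp": [-0.009,0,0],"fingers": 1,"angular": [0,0,0]},{"dp": [-0.012,0,0],"fingers": 1,"angular": [0,0,0]},{"dp": [-0.016,0,0],"fingers": 1,"angular": [0,0,0]},{"dp": [-0.02,0,0],"fingers": 1,"angular": [0,0,0]},{"dp": [-0.03,0,0],"fingers": 1,"angular": [0,0,0]},{"dp": [-0.05,0,0],"fingers": 1,"angular": [0,0,0]}])

```text
time: 24.35
tool_pos: [482.9, 144.2, 67.3]
tcp_rot: [179.9, 11.5, 91.6]
ft_force: [-0.4, -0.6, -0.3]
finger_gap: -0.2
grip_force: 0.0
```

Emit:
step_arm(targets=[{"dp": [-0.02,0,0],"fingers": 1,"angular": [0,0,0]},{"dp": [-0.05,0,0],"fingers": 1,"angular": [0,0,0]},{"dp": [-0.1,0,-0.05],"fingers": 1,"angular": [0,0,0]},{"dp": [-0.1,0,-0.1],"fingers": 1,"angular": [0,0,0]},{"dp": [-0.1,0,-0.2],"fingers": 1,"angular": [0,0,0]},{"dp": [-0.1,0,-0.3],"fingers": 1,"angular": [0,0,0]},{"dp": [-0.1,0,-0.3],"fingers": 1,"angular": [0,0,0]},{"dp": [-0.1,0,-0.3],"fingers": 1,"angular": [0,0,0]}])

```text
time: 25.35
tool_pos: [483.0, 136.4, 129.9]
tcp_rot: [179.9, 11.5, 91.6]
ft_force: [0.3, -0.3, -0.0]
finger_gap: -0.2
grip_force: 0.0
```

```bash
python3 f.py pics/w7.png
```

```text
lane coords [7.679e+01 7.000e-02 7.223e+01] rpy [179.96  11.53  91.62] F lane [-0.98  0.37 -0.01] -0.008178198590661394 25.4
bay 0.95 [251.2, 202.9]
mouth 0.75 [254.3, 75.0]
0 [[256. 280.]]
75 [[256. 204.]]
140 [[256. 124.]]
175 [[255.  75.]]
265 [[255. -70.]]
```

View pics/w7.png

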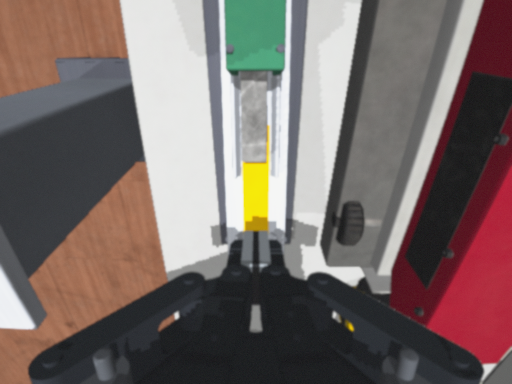

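The bar's front is under the cover, its tail is at (255,162), it is straight in the lane, and the gripper is clear.

```bash
python3 -c "
from bench import *
print(hand_in())"
```

```text
the job is handed in; nothing more can be done
None
```

I laid the steel bar in the bay and pushed it onto the hidden stop. I pressed it there with 10–11 N (wrist reading) for about a second, then backed off, leaving it straight in the lane, and handed the job in at about 25.5 s; no verdict came back.

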